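# Switch the bench dust extraction from the hose spigot to the capture hood

### The job

I am about to file and wire-brush castings in front of the flared capture hood, so switch the dust extraction over to it: push the slide gate of the outlet with the plain round hose spigot fully shut, and pull the slide gate of the outlet with the wide flared hood out until it rests against its stop collar. Feel for the stops and do not ram the gates hard against them. Only then push the extractor's mushroom plunger all the way down for a moment and let it spring back, leaving everything else on the bench where it is.

Things in the scene. Friction and masses are not known exactly. Their poses are not given: they have to be found in the camera images.
- hood_outlet: The outlet with the wide flared hood (mouth 180 x 68 mm). Origin: underside centre of its round floor flange (124 mm) on the bench. A fixed 64 mm steel duct rises, leans 32 degrees (0.56 rad) towards own +y, passes the gate frame, and ends in an elbow towards own +x with the hood, 0.29 to 0.36 m above the bench.
- hood_frame: Fixed aluminium gate frame of the hood outlet, a slab 116 x 124 x 19 mm across the duct. Origin: its centre on the duct axis, 167 mm above the bench. Own z: up along the leaning duct (radius 32 mm, collar of radius 37 mm to z = 39 mm; straight to z = 125 mm, then the elbow, top z = 217 mm). Own y: the way the gate slides open, out and down at 32 degrees. Own x: level.
- hood_gate: Sliding gate of the hood outlet: steel plate in the frame, cross lip 112 mm wide, and beyond it an upright black grip (30 mm along x, 16 mm along y, from z = 2 to 80 mm). Axes as the frame's; its offset from the frame's origin along y is the opening. Starts at 0 to 8 mm. Sliding drag about 4 to 6 N; stays where it is left.
- hood_grip (a point): Point to take on the hood gate's grip: mid-width, 30 mm below its top; at (0, 112, 50) mm from the gate's origin. The leaning duct stands over it, so a vertical gripper meets the duct: come in tilted, parallel to the duct or 5 to 15 degrees flatter, from the side it leans to, fingers at the grip's two x sides (25 mm and more free beside it).
- hood_lip (a point): Point on the outer face of the hood gate's lip where the stop rod passes through it (45 mm to own +x, z = 0).
- hood_collar: Brass stop collar, 24 mm diameter, 14 mm long, screwed tight on the 8 mm rod beside the hood gate. Axes as the frame's; origin at the centre of the face that the lip meets. It is clamped somewhere between 50 and 66 mm of gate opening: the gate is fully out when hood_lip meets this point. A rigid stop.
- hose_frame: Fixed gate frame of the hose outlet: same sizes and axes as hood_frame.
- hose_gate: Sliding gate of the hose outlet, built like hood_gate. Its offset from hose_frame along y is the opening: 40 to 48 mm at the start, 0 when its lip meets the frame (a rigid stop). Drag about 5 to 7 N when pushed in.
- hose_grip (a point): Point to take on the hose gate's grip, as hood_grip.
- starter_box: Fixed grey switch box of the extractor, 86 x 86 x 44 mm, nearer the robot, between the outlets. Origin: centre of its underside.
- starter_top (a point): Centre of the top of the black mushroom plunger (60 mm across, vertical) on the starter box, 84 mm above the bench when up.
- starter (a joint): Travel of the plunger in m: 0 up, 0.010 down on its stop. Spring: 4 N to start, 12 N at the stop; springs back when let go.
- lump_hammer: Bystander: lump hammer lying along own y, 280 mm long, head 100 x 45 x 45 mm at the +y end. Origin: near its middle, on the bench.
- hard_hat: Bystander: yellow hard hat, 270 x 245 mm with its peak, 150 mm high. Origin: centre of the crown's underside, on the bench.
- marmalade_jar: Bystander: glass jar, 72 mm across, 115 mm high. Origin: centre of the underside.
- hinge_box: Bystander: open cardboard box of brass hinges, 160 x 110 mm, 65 mm high. Origin: centre of the underside.
- loose_hinge: Bystander: brass butt hinge lying open, 80 x 100 x 10 mm. Origin: centre of the underside.
- wire_brush: Bystander: wire brush, 270 x 28 x 39 mm. Origin: centre of the underside.
- tea_mug: Bystander: mug, 82 mm across, 95 mm high. Origin: centre of the underside.
- hose_outlet: The other outlet, which ends in a plain round hose spigot (64 mm across); otherwise built and leaning just like hood_outlet. The two outlets change places from run to run.
Things that resemble listed ones, but are neither listed nor needed, are in the scene too. What is shaped like the starter_box but purple is not meant.

How it is judged (in metres and radians):
On the way, in this order (a step that is already met when the one before it is completed fails the run):
1. the hose outlet's gate is fully shut and the hood outlet's gate rests against its stop collar (y of hose_gate in the frame of hose_frame below 0.003 m and distance between hood_lip and hood_collar below 0.003 m), for 0.2 s.
2. with both gates set, the plunger is pushed down to its stop (all of step 1 and value of joint starter above 0.0085 m), for 0.1 s.
At the end, for the whole second after the job is handed in: The hose outlet's gate is within 3 mm of fully shut, the hood outlet's gate lip is within 3 mm of its stop collar, and the plunger has been pushed down to within 1.5 mm of its stop (held 0.1 s) with both gates set and has sprung back up (all of step 1 and value of joint starter below 0.003 m); the robot touches nothing.
It fails at once if a gate rammed against its stop with more than 60 N (contact force between hood_gate and hood_collar above 60 N or contact force between hose_gate and hose_frame above 60 N).
It fails at once if a bystander on the bench moved by more than 30 mm (distance of any of lump_hammer, hard_hat, marmalade_jar, hinge_box, loose_hinge, wire_brush, tea_mug from where it was at the start of the episode above 0.03 m).
It also fails if it takes over 70 s, if anything falls off the work surface, if the arm or the gripper's body presses on something with over 40 N, if the wrist force passes 120 N, or if a joint passes its speed limit or range.

### The arm

A 7-joint arm with a two-finger parallel gripper is mounted at the origin on the work surface. World frame = base frame: x ahead of the robot, y to its left, z up, the work surface at z = 0. Lengths are in mm, angles in rad, forces in N, time in s.
With the tool pointing down it reaches from about 400 to 900 mm from the base axis. Payload 5.6 kg.
Tool frame: the origin (TCP) lies midway between the tips of the shut fingers; the grasp point (between the pads) lies 19 mm behind it; z points along the fingers, y is the line along which they close (so a half turn about z gives the same grasp; the last joint's range is limited). The gripper opens to 92 mm and grips with 3 to 60 N. Pads are 20 mm wide; open, the fingers measure 128 mm over their backs; the gripper's body (75 mm by 189 mm) begins 69 mm behind the grasp point.
Start: joints at [1.269, 0.468, -0.012, 1.603, 0.006, 1.071, -0.056], TCP at [166.306, -628.372, 214.592] pointing down, gripper open.
Joint ranges: [-2.53, 2.53], [-0.31, 2.02], [-1.57, 1.55], [0.28, 2.44], [-1.29, 4.43], [0.15, 1.84], [-2.92, 2.92]. Speed limits (rad/s): [2.57, 2.57, 3.14, 3.14, 3.14, 3.14, 3.14].

### API

Orientations are given as a rotation vector (axis times angle).
In Python, from cell import robot, grip, kin, viewer gives the robot as it stands. Calls block until the motion is done:
- robot.movep(position, orientation): joint-space move of the TCP to a pose.
- robot.servo_line(position, feed=150, rotation=None): straight line of the TCP; rotation=None keeps the orientation; feed is the mean speed in mm/s.
- robot.goto_joints(angles): joint-space move.
- grip(opening, newtons=None): opening from 0.0 (shut) to 1.0 (fully open); newtons is the grip in N (None keeps the last); returns when the fingers have stopped.
- robot.hold(seconds).
- kin.ik(position, orientation): joint angles nearest the present ones, or None.
- robot.observe(): the state.
- viewer.read_camera(name): name is "scene" or "top" or "wrist"; returns the picture (420x560x3 uint8, red, green, blue); there is no depth.
- viewer.camera_info(name): a dict with "camera_matrix" (3x3 intrinsics, pixels), "k1" (the pictures are not rectified: a ray, as slopes to the right and down, at radius r is drawn at 1 + k1 r^2 times it, then the intrinsics apply), "R" (3x3) and "t" (3): a world point X has camera coordinates R X + t. Camera axes: x right, y down, z forward; pixel columns grow to the right and rows downward; lengths in mm; the calibration is good to about 2 mm. A picture is of the moment at which its call begins: read the wrist's pose just before it. camera_info takes no time and is no camera call; for the wrist camera it gives the pose at the moment of the call.
A pose or a line that the arm cannot do raises robot.IKError and nothing moves.
- robot.job_done(): hands the job in; it is judged then, once.
Trained networks look in the newest picture that a camera, given by its name, has taken for a name from the list of things; names that differ only in an ending like _2 or _b are one class to them, and where a whole thing is asked for, a point or a joint stands for the part that bears it (a point fixed in the world has none). Each returns a list of dicts, best first, with "confidence" (0 to 1); they miss things now and then, are a little off and sometimes report something else, mostly with a low value. They report only what shows in the picture. A call takes as long as a camera call. They do not tell look-alikes from the thing itself.
- viewer.silhouettes(name, camera): "mask" (420x560 bool, what is visible of it).
- viewer.pinpoint(name, camera): "at" ([x, y, z] in mm, in the coordinates of the camera as it stood for that picture, good to about 4 mm: a listed point, or the origin of a listed thing).
The state is a dict: "t": time; "joints": joint angles; "joint_velocities": joint speeds; "joint_torque": joint torques, N m; "tcp_pos": TCP position; "tcp_rot": TCP orientation; "contact_force": force on the tool from outside, world axes, zero at the start; "wrist_torque": the same for the moment, N m; "grip_width": opening from 0.0 (shut) to 1.0 (fully open); "grip_force": force on a finger pad.
Only numpy, scipy, OpenCV 4.12 (cv2) and the standard library are available. Lean on these libraries where they do the work, as an engineer would, in place of code of your own. Each camera call takes 0.05 s, during which the arm holds its last target. There are 200 camera calls.

## Working session

There is one attempt and no reset: what is moved stays moved. The work goes in short steps, each a Python script; the robot and the scene stay as the last script left them, time stands still between calls to the robot, and variables do not carry over. Pictures are saved under pics/ and viewed, at most 10 in all, crops included, and the job is handed in when it is done.

```bash
ls; mkdir -p pics
cat > h.py <<'E'
import numpy as np, cv2
from scipy.spatial.transform import Rotation as Ro
from cell import robot, grip, kin, viewer
def find(n,cam):
    out=[]
    c=viewer.camera_info(cam); R=np.array(c["R"]);t=np.array(c["t"])
    K=np.array(c["camera_matrix"])
    for d in viewer.pinpoint(n,cam):
        p=np.array(d["at"]);s=p[:2]/p[2];s=s*(1+c["k1"]*(s@s))
        out.append((round(d["confidence"],2),np.round(R.T@(p-t)).tolist(),np.round(K[:2,:2]@s+K[:2,2]).tolist()))
    return out
E
python3 - <<'E'
from h import *
for cam in ["scene","top"]:
    im=viewer.read_camera(cam); cv2.imwrite(f"pics/{cam}0.png",im[:,:,::-1])
    print(cam)
    for n in "hood_outlet hood_frame hood_grip hood_lip hood_collar hood_gate hose_outlet hose_frame hose_grip hose_gate starter_box starter_top lump_hammer hard_hat marmalade_jar hinge_box loose_hinge wire_brush tea_mug".split():
        print(n,find(n,cam))
print(robot.observe()["t"])
E
```

```text
pics
scene
hood_outlet [(0.77, [567.0, 61.0, 2.0], [280.0, 241.0])]
hood_frame [(0.61, [571.0, 103.0, 167.0], [296.0, 209.0])]
hood_grip []
hood_lip []
hood_collar [(0.56, [631.0, 201.0, 106.0], [332.0, 231.0])]
hood_gate []
hose_outlet [(0.89, [562.0, -407.0, 3.0], [130.0, 270.0])]
hose_frame [(0.89, [569.0, -355.0, 170.0], [136.0, 240.0])]
hose_grip [(0.53, [571.0, -195.0, 126.0], [195.0, 237.0])]
hose_gate []
starter_box [(0.94, [431.0, -75.0, 2.0], [229.0, 215.0]), (0.82, [205.0, 279.0, 1.0], [314.0, 146.0]), (0.62, [270.0, -248.0, 1.0], [170.0, 186.0]), (0.33, [750.0, -307.0, 4.0], [171.0, 320.0])]
starter_top [(0.79, [265.0, -248.0, 88.0], [166.0, 169.0]), (0.54, [428.0, -75.0, 80.0], [228.0, 200.0])]
lump_hammer [(0.71, [630.0, 200.0, 103.0], [331.0, 231.0])]
hard_hat [(0.71, [420.0, 523.0, 2.0], [400.0, 179.0])]
marmalade_jar [(0.59, [744.0, -134.0, -1.0], [230.0, 305.0])]
hinge_box [(0.71, [412.0, 227.0, -1.0], [316.0, 194.0])]
loose_hinge [(0.77, [793.0, 105.0, 0.0], [314.0, 302.0]), (0.22, [431.0, -77.0, 4.0], [229.0, 214.0])]
wire_brush [(0.73, [750.0, -306.0, 2.0], [171.
[... 806 characters left out ...]
), (0.88, [267.0, -248.0, 5.0], [373.0, 281.0]), (0.69, [584.0, 222.0, 143.0], [231.0, 182.0])]
starter_top [(0.8, [205.0, 280.0, 83.0], [214.0, 300.0]), (0.78, [263.0, -246.0, 84.0], [376.0, 284.0]), (0.66, [430.0, -73.0, 83.0], [323.0, 232.0])]
lump_hammer [(0.98, [422.0, -364.0, -5.0], [406.0, 236.0])]
hard_hat [(0.7, [412.0, 524.0, 4.0], [149.0, 236.0])]
marmalade_jar [(0.92, [744.0, -127.0, -1.0], [337.0, 143.0])]
hinge_box [(0.71, [409.0, 230.0, 2.0], [234.0, 238.0])]
loose_hinge [(0.93, [789.0, 107.0, -3.0], [271.0, 130.0])]
wire_brush [(0.79, [747.0, -308.0, 1.0], [389.0, 143.0]), (0.7, [587.0, 225.0, 143.0], [230.0, 181.0])]
tea_mug [(0.66, [727.0, 305.0, -0.0], [214.0, 147.0])]
2.0
```

View pictures.

View pics/scene0.png

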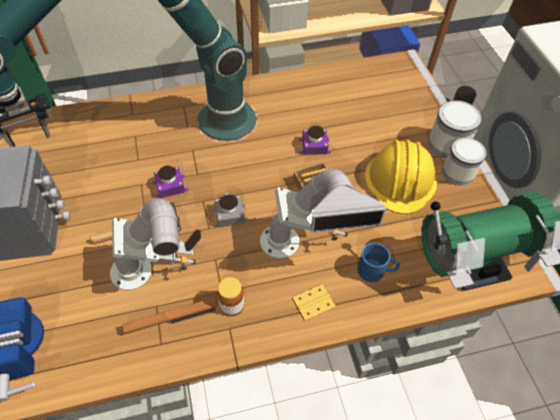

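View pics/top0.png

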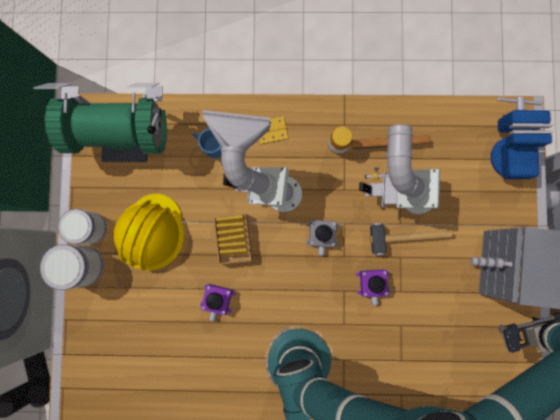

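Hose outlet is at right in the top view (px 417,190), hood outlet with flared hood at px (240,150), and the grey starter at (322,233). Both gates slide towards +y. Next I check reachability and move in front of the hose gate.

```bash
cat >> h.py <<'E'
def axes(yaw):
    x=np.array([np.cos(yaw),np.sin(yaw),0]);y=np.array([-np.sin(yaw),np.cos(yaw),0]);z=np.array([0,0,1.])
    a=0.5585
    return x,np.cos(a)*y-np.sin(a)*z,np.sin(a)*y+np.cos(a)*z   # frame x,y,z
def tool(yaw,tilt,s=1):
    x,_,_=axes(yaw);y=np.array([-np.sin(yaw),np.cos(yaw),0])
    z=-(np.sin(tilt)*y+np.array([0,0,np.cos(tilt)]))
    ty=s*x; tx=np.cross(ty,z)
    return Ro.from_matrix(np.c_[tx,ty,z]).as_rotvec(), z
E
python3 - <<'E'
from h import *
np.set_printoptions(precision=2,suppress=True)
for nm,g,yaw in [("hose",[572,-197,126],-.03),("hood",[583,222,147],-.09)]:
  for s in (1,-1):
    for tl in (37,42,46):
      r,z=tool(yaw,np.radians(tl),s); 
      for off in (0,100):
        q=kin.ik(list(np.array(g)+z*(19-off)),list(r)); print(nm,s,tl,off,q if q is None else np.array(q))
for p in ([300,-400,480],[420,-150,480],[430,-74,250]):
  q=kin.ik(p,[np.pi,0,0]); print(p,q if q is None else np.array(q))
  q=kin.ik(p,[0,np.pi,0]); print(p,q if q is None else np.array(q))
print(robot.observe()["tcp_rot"])
E
```

```text
hose 1 37 0 [ 0.21  0.6  -0.33  1.88  1.    1.06 -0.79]
hose 1 37 100 [ 0.27  0.53 -0.55  1.82  0.95  1.27 -0.76]
hose 1 42 0 [ 0.18  0.63 -0.33  1.88  1.08  1.13 -0.87]
hose 1 42 100 [ 0.24  0.58 -0.57  1.82  1.02  1.35 -0.85]
hose 1 46 0 [ 0.16  0.66 -0.34  1.88  1.13  1.19 -0.93]
hose 1 46 100 [ 0.21  0.62 -0.58  1.82  1.08  1.41 -0.91]
hose -1 37 0 [ 0.81  1.13 -1.33  1.84  1.56  1.78  2.18]
hose -1 37 100 [ 0.71  0.95 -1.33  1.8   1.36  1.77  2.18]
hose -1 42 0 [ 0.69  0.97 -1.11  1.85  1.47  1.65  2.14]
hose -1 42 100 [ 0.58  0.83 -1.11  1.8   1.29  1.67  2.17]
hose -1 46 0 [ 0.66  1.01 -1.11  1.85  1.52  1.72  2.11]
hose -1 46 100 [ 0.54  0.87 -1.11  1.8   1.34  1.75  2.12]
hood 1 37 0 [-0.11  0.97 -0.92  1.45  1.    1.75 -1.28]
hood 1 37 100 [-0.26  0.89 -0.82  1.29  0.88  1.83 -1.19]
hood 1 42 0 [-0.16  0.99 -0.88  1.41  1.01  1.81 -1.29]
hood 1 42 100 [-0.39  0.88 -0.62  1.25  0.81  1.84 -1.14]
hood 1 46 0 [-0.22  0.99 -0.8   1.39  0.99  1.84 -1.27]
hood 1 46 100 [-0.5   0.88 -0.45  1.22  0.76  1.84 -1.1 ]
hood -1 37 0 [-0.12  0.96 -0.89  1.45  0.98  1.73  1.86]
hood -1 37 100 [-0.32  0.84 -0.67  1.29  0.8   1.77  2.  ]
hood -1 42 0 [-0.15  1.   -0.89  1.41  1.02  1.82  1.85]
hood -1 42 100 [-0.47  0.84 -0.45  1.26  0.72  1.78  2.06]
hood -1 46 0 [-0.28  0.94 -0.67  1.4   0.92  1.78  1.91]
hood -1 46 100 [-0.5   0.88 -0.45  1.22  0.76  1.84  2.04]
[300, -400, 480] [ 0.92  0.05 -0.07  1.55  0.    1.54 -0.71]
[300, -400, 480] [ 1.38  0.09 -0.56  1.52  0.05  1.54  2.39]
[420, -150, 480] [ 0.7  -0.03 -0.41  1.64 -0.01  1.54 -1.28]
[420, -150, 480] [ 0.96 -0.02 -0.66  1.62 -0.01  1.54  1.87]
[430, -74, 250] [ 0.59  0.1  -0.52  2.03  0.06  1.03 -1.53]
[430, -74, 250] [ 0.89  0.14 -0.85  2.01  0.12  1.04  1.56]
[ 3.12  0.41 -0.  ]
```

Run:
```python
from h import *
o=robot.observe(); p=list(o["tcp_pos"])
robot.servo_line([p[0],p[1],450],feed=250)
robot.movep([300,-400,480],[np.pi,0,0])
robot.movep([440,-60,460],[np.pi,0,0])
r,z=tool(-.03,np.radians(40)); g=np.array([572,-197,126])
robot.movep(list(g-z*150),list(r))
print(robot.observe()["t"])
im=viewer.read_camera("wrist"); cv2.imwrite("pics/w1.png",im[:,:,::-1])
for n in "hose_frame hose_grip hose_gate hose_outlet".split(): print(n,find(n,"wrist"))
for c in ("top","scene"):
  viewer.read_camera(c)
  for n in "hose_frame hose_grip hose_gate".split(): print(c,n,find(n,c))
o=robot.observe();print(o["t"],o["contact_force"])
```

```text
6.5333
hose_frame [(0.81, [570.0, -357.0, 167.0], [279.0, 295.0])]
hose_grip [(0.6, [575.0, -197.0, 125.0], [279.0, 193.0]), (0.55, [569.0, -319.0, 145.0], [277.0, 266.0])]
hose_gate [(0.56, [570.0, -319.0, 144.0], [278.0, 265.0]), (0.18, [743.0, -124.0, 3.0], [449.0, 43.0])]
hose_outlet []
top hose_frame [(0.71, [563.0, -354.0, 162.0], [416.0, 189.0])]
top hose_grip [(0.82, [577.0, -198.0, 124.0], [363.0, 186.0])]
top hose_gate [(0.58, [569.0, -320.0, 143.0], [403.0, 188.0]), (0.22, [727.0, 304.0, -2.0], [215.0, 147.0])]
scene hose_frame [(0.64, [570.0, -359.0, 169.0], [135.0, 240.0])]
scene hose_grip [(0.86, [574.0, -195.0, 129.0], [195.0, 238.0]), (0.53, [427.0, -74.0, 80.0], [228.0, 200.0])]
scene hose_gate []
7.1833 [ 0.35627347 -0.34333715 -0.71752678]
```

View pics/w1.png

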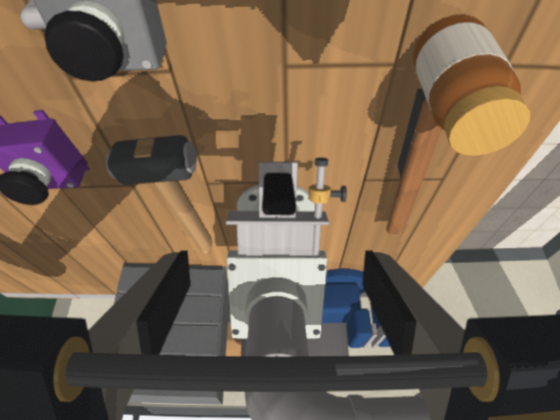

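```bash
cat >> h.py <<'E'
def slide(d,total,coarse,feed=40,fmax=16):
    """move along unit d until the resisting force exceeds fmax"""
    o=robot.observe(); p0=np.array(o["tcp_pos"]); s=0; log=[]
    while s<total:
        s+= 4 if s<coarse else 1
        robot.servo_line(list(p0+d*s),feed=feed if s<=coarse else 15)
        o=robot.observe(); f=-(np.array(o["contact_force"])@d); a=(np.array(o["tcp_pos"])-p0)@d
        log.append((s,round(float(a),1),round(float(f),1)))
        if f>fmax: break
    print(log); print(o["t"],o["contact_force"],o["grip_width"],o["grip_force"])
E
python3 - <<'E'
from h import *
yaw=-.035; r,z=tool(yaw,np.radians(40)); g=np.array([574.5,-197,125.5])
grip(0.6)
robot.servo_line(list(g-z*60),rotation=list(r)); robot.servo_line(list(g+z*19),feed=60)
o=robot.observe(); print(o["t"],o["contact_force"])
grip(0.0,20)
o=robot.observe(); print(o["t"],o["contact_force"],o["grip_width"],o["grip_force"])
if o["grip_width"]>.25: slide(-axes(yaw)[1],54,30)
E
```

```text
10.0917 [ 0.74961189 -0.40196757  0.0490555 ]
10.5833 [-1.43812093  0.6095745   1.42434093] 0.3302329480345773 19.99900907278061
[(4, 2.8, 5.5), (8, 7.4, 5.0), (12, 11.8, 4.7), (16, 16.0, 3.9), (20, 20.1, 4.4), (24, 24.1, 4.5), (28, 28.1, 4.4), (32, 31.7, 4.4), (33, 32.5, 5.4), (34, 33.4, 4.6), (35, 34.4, 5.7), (36, 35.5, 5.4), (37, 36.4, 5.6), (38, 37.4, 5.7), (39, 38.4, 5.2), (40, 39.5, 6.2), (41, 40.4, 5.6), (42, 41.4, 5.5), (43, 42.4, 5.7), (44, 43.5, 5.6), (45, 44.4, 6.1), (46, 44.5, 6.9), (47, 44.5, 9.5), (48, 44.5, 10.8), (49, 44.5, 13.0), (50, 44.5, 14.3), (51, 44.5, 16.7)]
17.5 [-0.32965786 14.66023149 -8.11577384] 0.3265052186518802 20.01256763935089
```

Run:
```python
from h import *
np.set_printoptions(precision=2,suppress=True)
o=robot.observe(); p=np.array(o["tcp_pos"]); r,z=tool(-.035,np.radians(40))
robot.servo_line(list(p)); grip(0.7)
robot.servo_line(list(p-z*170),feed=200)
robot.movep([430,0,480],[np.pi,0,0]); robot.movep([430,330,480],[np.pi,0,0])
r,z=tool(-.09,np.radians(38)); g=np.array([583,222,147])
robot.movep(list(g-z*110),list(r))
o=robot.observe();print(o["t"],np.array(o["joints"]),o["contact_force"])
im=viewer.read_camera("wrist"); cv2.imwrite("pics/w2.png",im[:,:,::-1])
for n in "hood_frame hood_grip hood_gate hood_collar hood_lip".split(): print(n,find(n,"wrist"))
for c in ("top","scene"):
  viewer.read_camera(c)
  for n in "hood_frame hood_grip hood_gate hose_gate hose_frame hose_grip".split(): print(c,n,find(n,c))
print(robot.observe()["t"])
```

```text
23.1083 [-0.36  0.85 -0.67  1.23  0.8   1.84 -1.13] [ 0.6  -0.12 -0.22]
hood_frame [(0.97, [575.0, 104.0, 170.0], [278.0, 289.0])]
hood_grip [(0.87, [587.0, 227.0, 147.0], [279.0, 202.0])]
hood_gate []
hood_collar [(0.75, [626.0, 198.0, 107.0], [323.0, 185.0])]
hood_lip [(0.72, [620.0, 158.0, 131.0], [319.0, 230.0])]
top hood_frame [(0.65, [573.0, 105.0, 169.0], [268.0, 184.0])]
top hood_grip [(0.59, [586.0, 227.0, 144.0], [230.0, 181.0])]
top hood_gate []
top hose_gate []
top hose_frame [(0.89, [564.0, -355.0, 165.0], [416.0, 189.0])]
top hose_grip [(0.76, [573.0, -233.0, 149.0], [376.0, 186.0])]
scene hood_frame [(0.92, [571.0, 104.0, 169.0], [296.0, 209.0])]
scene hood_grip [(0.4, [748.0, -308.0, 3.0], [171.0, 319.0])]
scene hood_gate []
scene hose_gate []
scene hose_frame [(0.8, [566.0, -358.0, 169.0], [135.0, 239.0]), (0.63, [421.0, 524.0, 3.0], [400.0, 179.0])]
scene hose_grip [(0.52, [572.0, -232.0, 154.0], [181.0, 235.0]), (0.18, [419.0, 522.0, 3.0], [399.0, 178.0])]
24.1083
```

View pics/w2.png

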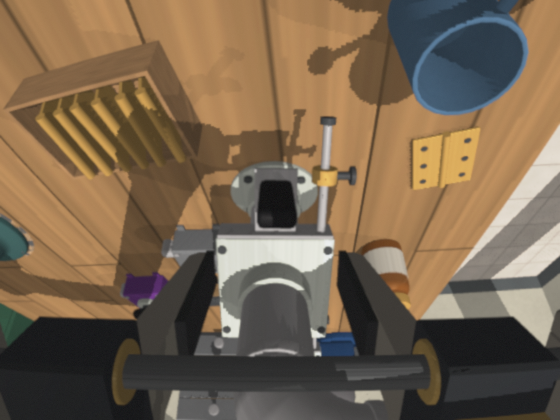

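Run:
```python
from h import *
yaw=-.10; d=axes(yaw)[1]; g=np.array([585.5,225.5,146])
for tl in (33,36,39,43):
    r,z=tool(yaw,np.radians(tl))
    if all(kin.ik(list(g+z*19+d*s),list(r)) is not None for s in (0,20,40,60,70)): ok=tl; print("ok",tl)
tl=39 if ok>=39 else ok
r,z=tool(yaw,np.radians(tl))
robot.movep(list(g-z*60),list(r)); robot.servo_line(list(g+z*19),feed=60)
o=robot.observe(); print(o["t"],o["contact_force"])
grip(0.0,22)
o=robot.observe(); print(o["t"],o["contact_force"],o["grip_width"],o["grip_force"])
if o["grip_width"]>.25: slide(d,72,36)
```

```text
ok 33
ok 36
ok 39
ok 43
25.8917 [1.04050877 0.00636305 0.74872842]
26.5 [-4.78318843  0.10173268  2.01465379] 0.3269874904995211 22.00028657913208
[(4, 3.4, 2.5), (8, 7.8, 3.8), (12, 12.1, 3.2), (16, 16.2, 2.0), (20, 20.3, 2.1), (24, 24.3, 1.1), (28, 28.3, 2.9), (32, 32.3, 2.9), (36, 36.3, 2.6), (37, 36.8, 4.7), (38, 37.8, 4.7), (39, 39.0, 4.7), (40, 40.1, 3.9), (41, 41.0, 4.2), (42, 42.0, 3.5), (43, 43.0, 4.6), (44, 44.0, 3.6), (45, 45.0, 4.0), (46, 46.0, 4.2), (47, 47.0, 5.4), (48, 48.0, 3.8), (49, 49.0, 4.1), (50, 49.8, 5.0), (51, 49.8, 8.2), (52, 49.7, 10.7), (53, 49.8, 13.9), (54, 49.9, 15.9), (55, 49.9, 17.6)]
33.5083 [ -2.70487872 -13.46707894  11.25654853] 0.3210702331244979 21.99999690055847
```

Run:
```python
from h import *
o=robot.observe(); p=np.array(o["tcp_pos"]); z=Ro.from_rotvec(o["tcp_rot"]).as_matrix()[:,2]
robot.servo_line(list(p)); grip(0.7)
robot.servo_line(list(p-z*110),feed=200)
robot.movep([430,330,480],[np.pi,0,0]); 
viewer.read_camera("scene"); S=viewer.read_camera("scene"); cv2.imwrite("pics/s2.png",cv2.resize(S[150:330,90:400,::-1],None,fx=2.5,fy=2.5))
robot.movep([430,-74,300],[np.pi,0,0]); grip(0)
robot.servo_line([430,-74,200])
im=viewer.read_camera("wrist"); print(find("starter_top","wrist"))
viewer.read_camera("top"); 
for n in "hose_frame hose_grip hose_gate hood_frame hood_grip hood_lip hood_collar".split(): print(n,find(n,"top"))
o=robot.observe();print(o["t"],o["contact_force"])
```

```text
[(0.68, [264.0, -247.0, 84.0], [449.0, 364.0])]
hose_frame [(0.9, [567.0, -356.0, 164.0], [417.0, 188.0])]
hose_grip [(0.69, [574.0, -235.0, 146.0], [376.0, 186.0]), (0.28, [427.0, -75.0, -5.0], [322.0, 234.0])]
hose_gate []
hood_frame [(0.98, [570.0, 105.0, 172.0], [268.0, 185.0])]
hood_grip [(0.61, [588.0, 268.0, 119.0], [218.0, 181.0]), (0.28, [627.0, 195.0, 105.0], [242.0, 170.0])]
hood_lip [(0.54, [626.0, 197.0, 104.0], [241.0, 171.0])]
hood_collar []
40.4333 [-0.01828687 -0.04462676  0.25691884]
```

View pics/s2.png

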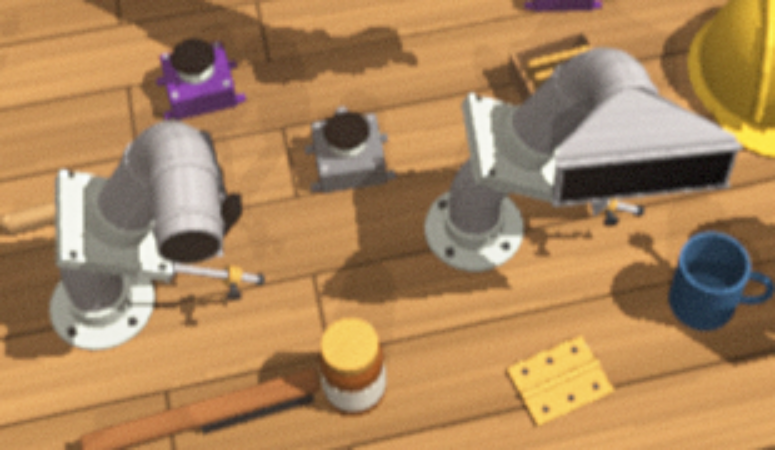

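The hose gate is flush with its frame (grip 121 mm from the frame, as it should be when shut). The hood lip reads (626,197,104), which is the collar's position. Next I press the grey starter.

Run:
```python
from h import *
robot.servo_line([430,-74,90],feed=100)
log=[];z=90
while z>66:
    z-=1; robot.servo_line([430,-74,z],feed=20)
    o=robot.observe(); log.append((z,round(o["tcp_pos"][2],1),round(o["contact_force"][2],1)))
    if o["contact_force"][2]>20: break
print(log); robot.hold(0.4)
robot.servo_line([430,-74,200],feed=100); robot.hold(0.5)
o=robot.observe();print(o["t"],o["contact_force"])
viewer.read_camera("top")
for n in "hose_grip hood_grip hood_lip hood_collar starter_top".split(): print(n,find(n,"top"))
```

```text
[(89, np.float64(89.3), np.float64(0.3)), (88, np.float64(88.0), np.float64(0.7)), (87, np.float64(86.9), np.float64(0.2)), (86, np.float64(85.9), np.float64(0.3)), (85, np.float64(84.9), np.float64(-0.4)), (84, np.float64(84.1), np.float64(1.7)), (83, np.float64(83.2), np.float64(4.2)), (82, np.float64(82.1), np.float64(4.2)), (81, np.float64(81.1), np.float64(5.8)), (80, np.float64(80.2), np.float64(6.3)), (79, np.float64(79.2), np.float64(7.2)), (78, np.float64(78.3), np.float64(7.3)), (77, np.float64(77.4), np.float64(8.7)), (76, np.float64(76.4), np.float64(9.1)), (75, np.float64(75.5), np.float64(10.4)), (74, np.float64(74.5), np.float64(11.4)), (73, np.float64(73.7), np.float64(12.3)), (72, np.float64(73.5), np.float64(22.0))]
48.5167 [-0.44098497  0.74739991  0.5641419 ]
hose_grip [(0.71, [573.0, -232.0, 148.0], [376.0, 186.0])]
hood_grip [(0.85, [589.0, 268.0, 120.0], [218.0, 181.0])]
hood_lip [(0.56, [630.0, 195.0, 106.0], [241.0, 170.0])]
hood_collar []
starter_top [(0.8, [203.0, 278.0, 83.0], [214.0, 301.0]), (0.64, [260.0, -247.0, 82.0], [377.0, 285.0])]
```

```bash
python3 -c "
from h import *
print(robot.job_done())"
```

```text
the job is handed in; nothing more can be done
None
```

The job is handed in with no verdict returned. By feel, the hose gate is fully shut and the hood gate rests on its stop collar, each stopped at about 17 N. The plunger then went down to its stop and was let go, though I did not see it spring back, and nothing I saw or felt suggests the arm touched anything else.

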